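Level the bench balance with its two foot wheels

TASK

The bench balance is out of level: level it by turning the two black levelling wheels under its front corners, rubbing their rims with a fingertip, until the white bubble of its round level stays wholly inside the black ring, then take the hand away. Turning a wheel clockwise as seen from above raises its corner, and the bubble always moves towards the higher side. The balance is light on its feet, so never push any part of it with more than about 15 N, keep off the weighing pan, and leave the bottle, vial rack and weight beside it where they stand.

Things in the scene. Friction and masses are not known exactly. Their poses are not given: they have to be found in the camera images.
- balance: Low white laboratory balance, 310 mm deep (x), 210 wide (y), on three feet; upright flanks at y = +-105 mm, from 24 to 61 mm above the bench. Origin on the bench under its centre; x from its front (display, towards the robot) to its back, y to its left, z up. The pan is 77 mm high. Neither it nor the wheels give way sideways: meet them at under 10 mm/s.
- left_wheel (a point): Axis of the left wheel, 13 mm above the bench, 100 mm before and 100 mm left of the balance's centre; axes as the balance's. Ribbed black disc, 40 mm across, upright rim 6 to 20 mm high, jutting about 15 mm out of the flank; the rim runs out of true by 2 mm either way. Drag 0.04 N m, grip coefficient about 0.5. 1 rad clockwise from above moves the bubble 3.1 mm along the balance's x, y (-0.41, 0.91).
- right_wheel (a point): Axis of the right wheel, mirror image of the left one: 100 mm before and 100 mm right of the balance's centre, 13 mm up, 40 mm across, jutting about 15 mm out of the right flank, the same drag and the rim as far out of true. 1 rad clockwise from above moves the bubble 3.1 mm along the balance's x, y (-0.41, -0.91). Either wheel may start 0.7 to 2.1 rad off, whichever way.
- level (a point): Centre of the round level on top of the balance, beside display and pan (27 mm before and 67 mm right of the balance's centre, 68 mm above the bench): a black bezel 43 mm across with a green face 38 mm across and on it a black ring, 13 mm inside and 16 mm outside diameter. Axes as the balance's.
- bubble_center (a point): Centre of the white bubble, a disc 10 mm across that wanders over the green face of the level; it lies wholly inside the ring when less than 1.5 mm off the centre of the level. Only it shows the lean of the balance (under 0.4 degrees). Axes as the balance's.
- pan: Round steel weighing pan, 144 mm across and 4 mm thick, its top 77 mm above the bench; origin at the centre of its underside, 70 mm behind the balance's centre.
- reagent_mid (a point): Mid-height of an amber glass bottle with white cap, 72 mm across, 150 mm tall, standing on the bench left of the back half of the balance.
- vial_rack_mid (a point): Centre of a green rack of small vials, 110 x 70 mm, 48 mm tall over the vial caps, standing on the bench right of the back half of the balance.
- weight_mid (a point): Mid-height of a 500 g steel check weight with a head, 38 mm across, 58 mm tall, standing on the bench right of the front of the balance, at least 150 mm from the right wheel's axis.

How it is judged (in metres and radians):
At the end, for the whole second after the job is handed in: The bubble's centre is within 1.6 mm (seen from above) of the centre of the level, so that the bubble lies inside the black ring, and it stays there untouched (horizontal distance between bubble_center and level below 0.0016 m).
It fails at once if the balance (housing, wheels or pan) is pushed with more than 15 N (contact force between anything else and balance above 15 N).
It fails at once if the weighing pan is pressed with more than 2 N (contact force between anything else and pan above 2 N).
It fails at once if the bottle is moved more than 15 mm or knocked over (distance of reagent_mid from where it was at the start of the episode above 0.015 m).
It fails at once if the vial rack is moved more than 15 mm or knocked over (distance of vial_rack_mid from where it was at the start of the episode above 0.015 m).
It fails at once if the weight is moved more than 15 mm or knocked over (distance of weight_mid from where it was at the start of the episode above 0.015 m).
It also fails if it takes over 72 s, if anything falls off the work surface, if the arm or the gripper's body presses on something with over 40 N, if the wrist force passes 120 N, or if a joint passes its speed limit or range.

ROBOT

A 6-joint arm with a two-finger parallel gripper is mounted at the origin on the work surface. World frame = base frame: x ahead of the robot, y to its left, z up, the work surface at z = 0. Lengths are in mm, angles in rad, forces in N, time in s.
With the tool pointing down it reaches from about 400 to 925 mm from the base axis. Payload 3.4 kg.
Tool frame: the origin (TCP) lies on the centre line of the jaws, within the pads' length; the fingertips stand 22 mm ahead of it and the grasp point (between the pads) lies 3 mm ahead of it; z points along the fingers, y is the line along which they close (so a half turn about z gives the same grasp; the last joint's range is limited). The gripper opens to 85 mm and grips with 20 to 120 N. Pads are 22 mm wide; open, the fingers measure 114 mm over their backs; the gripper's body (76 mm by 85 mm) begins 54 mm behind the grasp point. The pads swing forward as they close: fully open they stand 13 mm farther back than shut.
Start: joints at [1.244, 0.307, 1.506, -0, 1.328, -0.073], TCP at [143.84, 556.723, 214.605] pointing down, gripper open.
Joint ranges: [-3.12, 3.12], [-1.05, 2.28], [0.14, 2.33], [-1.42, 4.57], [0.1, 2.73], [-2.68, 2.68]. Speed limits (rad/s): [2.57, 2.57, 3.14, 3.14, 3.14, 3.14].

INTERFACE

Orientations are given as a unit quaternion [w, x, y, z].
In Python, from bench import get_state, snapshot, camera_info, close_job, find_in gives the robot as it stands.
- The arm moves only by the tool play_rows, never from a script. Its argument "motion" is a list of rows, each an object with "delta_pos": the shift along the world's x, y, z in mm, a list of three; "roll": the turn about the world's z in rad; "fingers": the finger opening in mm, from 0 to 85.4. In form: [{"delta_pos": [dx, dy, dz], "roll": roll, "fingers": fingers}, ...]. A call has 1 to 10 rows; each row is the pose to reach, as a shift and turn from the pose commanded when the call began; what a row does not reach only later rows make up. A row lasts 1/12 s, in which the tool goes at most 41.7 mm and 7.16 degrees, less where a joint would pass 70% of its speed; a pose out of reach is approached as far as the arm can. A call with a gripper value outside its range is refused whole. The fingers move at their own pace and stop on an object; "squeeze" is the grip in N (left out, the last holds). Time passes only in rows, so rows that repeat a pose let the fingers close. It gives the time, the measured TCP pose, the force, the opening and the grip force at its end, in the units of the state.
- get_state(): the state, without advancing time (a new reading comes with each control period).
- snapshot(name): name is "scene" or "top"; returns (picture, depth): 384x512x3 uint8, red, green, blue; 384x512 float32, mm along the optical axis (not along the pixel's ray), 0 where there is no reading.
- camera_info(name): a dict with "fx", "fy", "cx", "cy" (pixels), "k1" (the pictures are not rectified: a ray, as slopes to the right and down, at radius r is drawn at 1 + k1 r^2 times it, then the intrinsics apply), "R" (3x3) and "t" (3): a world point X has camera coordinates R X + t. Camera axes: x right, y down, z forward; pixel columns grow to the right and rows downward; lengths in mm; the calibration is good to about 2 mm. A picture is of the moment at which its call begins. camera_info takes no time and is no camera call.
- close_job(): hands the job in; it is judged then, once.
Trained networks look in the newest picture that a camera, given by its name, has taken for a name from the list of things; names that differ only in an ending like _2 or _b are one class to them, and where a whole thing is asked for, a point or a joint stands for the part that bears it (a point fixed in the world has none). Each returns a list of dicts, best first, with "confidence" (0 to 1); they miss things now and then, are a little off and sometimes report something else, mostly with a low value. They report only what shows in the picture. A call takes as long as a camera call.
- find_in(camera, thing): "at" ([x, y, z] in mm, in the coordinates of the camera as it stood for that picture, good to about 4 mm: the middle of the surface that is visible of it).
The state is a dict: "time_s": time; "joints": joint angles; "qvel": joint speeds; "tau": joint torques, N m; "tcp_pos": TCP position; "ee_rot": TCP orientation; "contact_force": force on the tool from outside, world axes, zero at the start; "moment": the same for the moment, N m; "opening": opening from 0.0 (shut) to 1.0 (fully open); "grasp_force": force on a finger pad.
Only numpy, scipy, OpenCV 4.12 (cv2) and the standard library are available. Lean on these libraries where they do the work, as an engineer would, in place of code of your own. Each camera call takes 0.05 s, during which the arm holds its last target. There are 200 camera calls.

## Working session

There is one attempt and no reset: what is moved stays moved. The work goes in short steps, Python scripts to look and compute and a tool call to move; the robot and the scene stay as the last step left them, time stands still between calls to the robot, and variables do not carry over. Pictures are saved under pics/ and viewed, at most 10 in all, crops included, and the job is handed in when it is done.

Besides the shell and the picture viewer there is one more tool, called after "Request:" as name([rows], argument=value, ...), one row to a line, values as JSON. play_rows: Moves the arm, as the interface text tells. Its arguments: {"type":"object","properties":{"motion":{"type":"array"},"squeeze":{"type":"number"}},"required":["motion"]}

```bash
mkdir -p pics
cat > h.py <<'E'
import numpy as np, cv2
from bench import *
def toworld(cam,p):
    c=camera_info(cam); return np.array(c["R"]).T@(np.array(p)-np.array(c["t"]))
def px2world(cam,u,v,z):
    c=camera_info(cam); k=np.array([[c["fx"],0,c["cx"]],[0,c["fy"],c["cy"]],[0,0,1]],float)
    s=cv2.undistortPoints(np.array([[[u,v]]],float),k,np.array([c["k1"],0,0,0.]))[0,0] if 0 else None
    d=np.array([(u-c["cx"])/c["fx"],(v-c["cy"])/c["fy"]]); q=d.copy()
    for _ in range(20): q=d/(1+c["k1"]*(q@q))
    R=np.array(c["R"]); o=-R.T@np.array(c["t"]); r=R.T@np.array([q[0],q[1],1])
    return o+r*(z-o[2])/r[2]
E
python3 - <<'E'
from h import *
for cam in("top","scene"):
    im,d=snapshot(cam); cv2.imwrite(f"pics/{cam}0.png",im[:,:,::-1])
    print(cam,camera_info(cam)["t"],camera_info(cam)["fx"])
    for n in("balance","left_wheel","right_wheel","level","bubble_center","pan","reagent_mid","vial_rack_mid","weight_mid"):
        print(n,[(round(r["confidence"],2),toworld(cam,r["at"]).round(1).tolist()) for r in find_in(cam,n)[:2]])
s=get_state(); print(s)
E
```

```text
top [  31.91910104  581.44718412 1019.79552298] 427.1309390717647
balance [(0.59, [591.3, -103.3, 62.3])]
left_wheel [(0.82, [593.9, -103.5, 59.7])]
right_wheel [(0.66, [591.3, -104.1, 59.2])]
level [(0.68, [587.6, -107.3, 62.0]), (0.64, [585.1, -332.1, 34.3])]
bubble_center []
pan [(0.84, [656.7, -127.6, 75.7])]
reagent_mid [(0.74, [678.5, 71.3, 107.2]), (0.49, [590.7, -105.4, 60.1])]
vial_rack_mid [(0.64, [581.8, -331.5, 34.3])]
weight_mid [(0.75, [438.2, -343.5, 42.1])]
scene [-392.72455036 -178.15496248 1712.80992592] 478.79927224150384
balance []
left_wheel [(0.89, [647.9, -134.5, 55.3]), (0.61, [671.1, -128.7, 75.3])]
right_wheel [(0.79, [646.0, -138.3, 61.7]), (0.66, [607.8, -347.6, 31.9])]
level [(0.67, [644.4, -135.6, 60.9])]
bubble_center [(0.63, [645.4, -137.2, 60.0])]
pan [(0.9, [673.6, -129.6, 72.3])]
reagent_mid [(0.74, [704.3, 59.4, 79.2])]
vial_rack_mid [(0.91, [607.1, -346.7, 31.0])]
weight_mid [(0.65, [448.0, -357.2, 31.7])]
{'time_s': 1.0, 'joints': array([ 1.24453316e+00,  3.06761540e-01,  1.50638989e+00, -3.98478626e-06,
        1.32841982e+00, -7.35208702e-02]), 'qvel': array([ 4.86926029e-04, -1.23355423e-03,  5.96344702e-05, -1.69877354e-03,
        4.31950366e-04, -1.68938570e-03]), 'tau': array([ 1.88749368e-04, -4.57486582e+01, -2.52342546e+01,  3.94479730e-05,
        6.82599602e-04, -1.03584495e-05]), 'tcp_pos': array([143.82217944, 556.72534101, 214.63078037]), 'ee_rot': array([4.02063729e-06, 1.26034592e-01, 9.92025847e-01, 1.01046627e-05]), 'contact_force': array([-0.10220858,  0.37952107,  0.3201697 ]), 'moment': array([ 0.02966369, -0.02452639,  0.03423488]), 'grasp_force': 0.0, 'opening': 1.002300176499087}
```

View pics/top0.png

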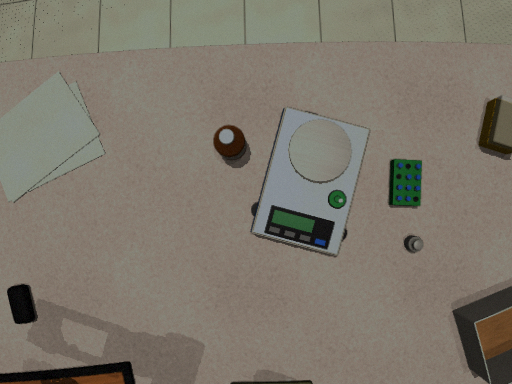

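View pics/scene0.png

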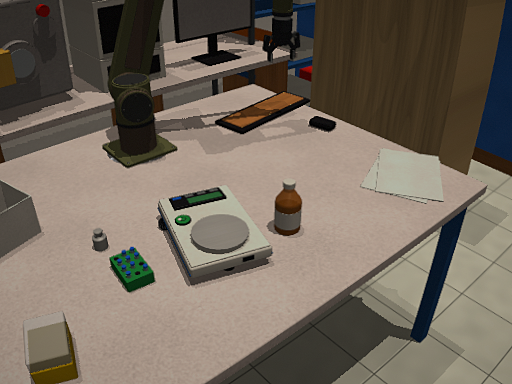

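The top view shows the balance at about (310,180), turned slightly, with its display at the front towards the robot. The wheels jut out at (255,209) and (346,235), and the level is at (338,199) with the bubble right of centre. The bottle is at (229,140), the rack at (405,182) and the weight at (415,243). Next: a sub-pixel fit.

```bash
cat >> h.py <<'E'
def bal_pose(): # from saved values
    return np.load("pose.npy")
def bal2w(p):
    x,y,a=bal_pose(); c,s=np.cos(a),np.sin(a); return np.array([x+c*p[0]-s*p[1],y+s*p[0]+c*p[1],p[2]])
def world2px(cam,X):
    c=camera_info(cam); p=np.array(c["R"])@np.array(X)+np.array(c["t"]); q=p[:2]/p[2]; q=q*(1+c["k1"]*(q@q))
    return np.array([q[0]*c["fx"]+c["cx"],q[1]*c["fy"]+c["cy"]])
def bubble(n=4,verbose=False):
    im=np.mean([snapshot("top")[0].astype(float) for _ in range(n)],0)
    uv=world2px("top",bal2w([-27,-67,68])); u0,v0=int(uv[0])-14,int(uv[1])-14
    P=im[v0:v0+29,u0:u0+29]; r,g,b=P[...,0],P[...,1],P[...,2]
    return im,P,u0,v0
E
python3 - <<'E'
from h import *
im=cv2.imread("pics/top0.png").astype(int)
hsv=cv2.cvtColor(im.astype(np.uint8),cv2.COLOR_BGR2HSV)
b,g,r=im[...,0],im[...,1],im[...,2]
# housing: bluish white vs pink bench
m=((b-r)>-2)&(g>100); m[:90]=0;m[270:]=0;m[:,:240]=0;m[:,380:]=0
m=m.astype(np.uint8); n,l,st,c=cv2.connectedComponentsWithStats(m); k=1+np.argmax(st[1:,4])
cs=max(cv2.findContours((l==k).astype(np.uint8),0,1)[0],key=cv2.contourArea)
box=cv2.minAreaRect(cs); pts=cv2.boxPoints(box); print(st[k],box)
W=np.array([px2world("top",*p,61) for p in pts]); print(W.round(1)); print(W.mean(0), [np.linalg.norm(W[i]-W[i-1]) for i in range(4)])
for i in range(4):
    d=W[i]-W[i-1]; print(np.arctan2(d[1],d[0]))
gm=((g-np.maximum(r,b))>25); gm[:185]=0;gm[215:]=0;gm[:,:325]=0;gm[:,352:]=0
ys,xs=np.nonzero(gm);print("green",xs.mean(),ys.mean(),px2world("top",xs.mean(),ys.mean(),68))
crop=cv2.imread("pics/top0.png")[95:265,240:380]; z=cv2.resize(crop,None,fx=3.5,fy=3.5,interpolation=cv2.INTER_NEAREST)
cv2.imwrite("pics/crop0.png",z)
P=cv2.imread("pics/top0.png")[186:212,324:352]
for c in (2,1): print(P[...,c])
E
```

```text
[ 253  107  116  147 5614] ((311.4925231933594, 180.2776336669922), (86.48638153076172, 128.9198455810547), 15.172917366027832)
[[ 480.5   30.6   61. ]
 [ 767.   -55.9   61. ]
 [ 708.7 -249.3   61. ]
 [ 422.8 -159.8   61. ]]
[ 594.74281806 -108.61200755   61.        ] [np.float64(198.9741505995952), np.float64(299.3081598158283), np.float64(202.02893748595002), np.float64(299.6402027178748)]
1.276762091634063
-0.29315869841731235
-1.8632508610483922
2.8382388413174753
green 336.64397905759165 198.4869109947644 [ 549.90147742 -163.19299846   68.        ]
[[132 135 135 132 136 135 133 135 134 131 135 132 135 133 135 134 133 135
  136 135 135 134 134 137 135 136 133 132]
 [136 135 135 132 134 133 135 135 134 137 135 131 135 134 134 133 132 136
  137 134 135 139 135 135 132 138 134 136]
 [132 134 134 136 133 135 137 138 136 135 135 132 138 138 134 135 138 137
  135 134 132 136 136 137 135 134 134 135]
 [136 137 135 133 136 130 132 134 134 135 136 127 105 111 134 132 136 135
  134 132 134 136 137 133 136 134 135 135]
 [137 137 135 135 134 130 135 133 128  75  71  48  43  48  55  57  72 11
[... 4845 characters left out ...]
142 141 145 145 141 140 124  53  24  40  74  93  91  95  92  95  78  39
   41  97 139 143 144 137 142 115  82 102]
 [141 142 145 143 143 142 141 140 124  29  27  44  45  54  51  43  30  83
  140 138 144 141 142 142 142 120  95 111]
 [141 142 141 143 140 142 142 142 142 139 127  58  52  32  35  56 106 143
  145 141 142 145 146 142 135 118 107 113]
 [143 140 143 143 142 140 142 142 141 141 142 140 140 139 138 139 139 143
  140 140 140 141 140 142 127 102 107 120]
 [137 143 143 145 142 143 141 142 142 143 141 143 143 142 139 145 146 141
  142 141 145 141 138 143 122  87 106 120]
 [143 140 142 140 144 139 139 140 144 138 144 142 142 140 140 141 141 142
  140 140 142 139 140 140 118  96 113 121]]
```

View pics/crop0.png

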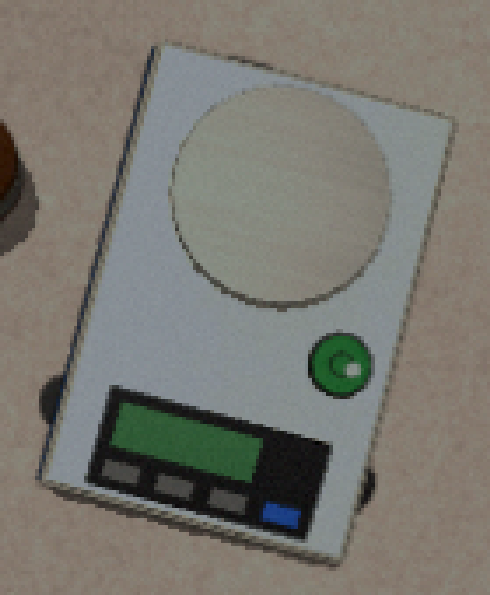

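The crop shows the balance turned by about -0.297 rad. The bubble is right of and slightly below the ring, at about (340.6,200) against a ring centre of (337.2,198.7). Left needs about +1.1 rad (clockwise) and right about -1.9 rad. On both outer rims that means rubbing towards the back.

Request:
play_rows([
  {"delta_pos": [26, -32, 0], "roll": -0.12, "fingers": 0},
  {"delta_pos": [51, -65, 0], "roll": -0.24, "fingers": 0},
  {"delta_pos": [77, -97, 0], "roll": -0.36, "fingers": 0},
  {"delta_pos": [102, -130, 0], "roll": -0.48, "fingers": 0},
  {"delta_pos": [128, -162, 0], "roll": -0.6, "fingers": 0},
  {"delta_pos": [153, -194, 0], "roll": -0.72, "fingers": 0},
  {"delta_pos": [179, -227, 0], "roll": -0.84, "fingers": 0},
  {"delta_pos": [205, -259, 0], "roll": -0.96, "fingers": 0},
  {"delta_pos": [230, -291, 0], "roll": -1.08, "fingers": 0},
  {"delta_pos": [256, -324, 0], "roll": -1.2, "fingers": 0},
], squeeze=20)

```text
time_s: 1.83
tcp_pos: [400.5, 231.3, 214.9]
ee_rot: [0.0, 0.666, 0.746, 0.0]
contact_force: [0.0, 0.3, 0.6]
opening: 0.001
grasp_force: 0.0
```

```bash
cat >> h.py <<'E'
from scipy.optimize import least_squares
np.save("pose.npy",[594.7,-108.6,-0.297])
def level_fit(n=6):
    "bubble offset from ring centre in balance mm and needed turns (left cw, right cw)"
    im,P,u0,v0=bubble(n); L=bal2w([-27,-67,68])
    g=np.arange(-24,25,.5); X,Y=np.meshgrid(g,g)  # world mm grid around L
    J=np.array([world2px("top",L+d)-world2px("top",L-d) for d in (np.array([.5,0,0]),np.array([0,.5,0]))])
    c0=world2px("top",L)-[u0,v0]; S=4
    vv,uu=np.mgrid[0:29*S,0:29*S]; off=np.stack([(uu+.5)/S-.5-c0[0],(vv+.5)/S-.5-c0[1]],-1)@np.linalg.inv(J)
    soft=lambda r,e:1/(1+np.exp(-(e-r)/.35))
    A=[]
    def model(p):
        r=np.hypot(*(off-p[:2]).transpose(2,0,1)); b=np.hypot(*(off-p[2:4]).transpose(2,0,1))
        G=p[4]+(p[5]-p[4])*(soft(r,8)-soft(r,6.5)); G=G+(p[6]-G)*soft(b,5)
        R=p[7]+(p[8]-p[7])*soft(b,5)
        f=lambda a:cv2.GaussianBlur(a.reshape(29,S,29,S).mean((1,3)),(0,0),max(p[9],.2))
        return f(G),f(R),r
    rr=model([0,0,0,0,93,30,140,30,135,.4])[2].reshape(29,S,29,S).mean((1,3)); m=rr<15
    def res(p):
        G,R,_=model(p); return np.r_[(G-P[...,1])[m],(R-P[...,0])[m]]
    w=np.clip(P[...,0]-45,0,None)*(rr<16); uu1,vv1=np.meshgrid(range(29),range(29))
    b0=(np.array([(w*uu1).sum(),(w*vv1).sum()])/w.sum()-c0)@np.linalg.inv(J)
    s=least_squares(res,[0,0,*b0,93,30,140,30,135,.4],diff_step=1e-2,x_scale=[1,1,1,1,20,20,20,20,20,.2],loss="soft_l1",f_scale=5)
    d=s.x[2:4]-s.x[:2]; a=bal_pose()[2]; c,q=np.cos(a),np.sin(a); e=np.array([c*d[0]+q*d[1],-q*d[0]+c*d[1]])
    turn=np.linalg.solve(3.1*np.array([[-.41,-.41],[.91,-.91]]),-e)
    print("ring",s.x[:2].round(2),"bub-ring bal",e.round(2),"|e|",np.hypot(*e).round(2),"need L,R cw",turn.round(2),"rms",np.sqrt(2*s.cost/m.sum()/2).round(1),"R",s.x[7:].round(2))
E
python3 - <<'E'
from h import *
level_fit()
s=get_state(); print(s["time_s"],s["tcp_pos"],s["opening"],s["contact_force"])
for w in(1,-1): print(bal2w([-100,100*w,13]), world2px("top",bal2w([-100,120*w,20])))
E
```

```text
ring [0.33 0.76] bub-ring bal [-1.49 -8.19] |e| 8.33 need L,R cw [ 0.87 -2.04] rms 3.3 R [ 32.77 148.     0.38]
2.1333 [398.94288484 233.58090435 214.55714775] -0.0005752476044300604 [ 0.18996805 -0.09810647  0.5661039 ]
[528.34341222  16.28716211  13.        ] [250.85610141 207.74150244]
[ 469.81283789 -174.95658778   13.        ] [347.32757199 234.24181353]
```

Request:
play_rows([
  {"delta_pos": [27, -34, 0], "roll": -0.1, "fingers": 0},
  {"delta_pos": [53, -67, 0], "roll": -0.2, "fingers": 0},
  {"delta_pos": [80, -101, 0], "roll": -0.3, "fingers": 0},
  {"delta_pos": [106, -134, 0], "roll": -0.415, "fingers": 0},
  {"delta_pos": [133, -168, 0], "roll": -0.415, "fingers": 0},
  {"delta_pos": [133, -168, -40], "roll": -0.415, "fingers": 0},
  {"delta_pos": [133, -168, -80], "roll": -0.415, "fingers": 0},
  {"delta_pos": [133, -168, -115], "roll": -0.415, "fingers": 0},
  {"delta_pos": [133, -168, -150], "roll": -0.415, "fingers": 0},
  {"delta_pos": [133, -168, -150], "roll": -0.415, "fingers": 0},
])

```text
time_s: 2.97
tcp_pos: [526.5, 66.8, 58.5]
ee_rot: [-0.004, 0.803, 0.596, -0.006]
contact_force: [-1.5, -0.2, -0.1]
opening: -0.001
grasp_force: 0.0
```

Request:
play_rows([
  {"delta_pos": [0, 0, -5], "roll": 0, "fingers": 0},
  {"delta_pos": [0, 0, -10], "roll": 0, "fingers": 0},
  {"delta_pos": [0, 0, -15], "roll": 0, "fingers": 0},
  {"delta_pos": [0, 0, -20], "roll": 0, "fingers": 0},
  {"delta_pos": [0, 0, -25], "roll": 0, "fingers": 0},
  {"delta_pos": [0, 0, -28], "roll": 0, "fingers": 0},
  {"delta_pos": [0, 0, -30], "roll": 0, "fingers": 0},
  {"delta_pos": [0, 0, -30], "roll": 0, "fingers": 0},
  {"delta_pos": [0, 0, -30], "roll": 0, "fingers": 0},
])

```text
time_s: 3.72
tcp_pos: [532.6, 64.9, 34.7]
ee_rot: [-0.0, 0.804, 0.595, 0.0]
contact_force: [1.4, -0.5, 0.5]
opening: 0.001
grasp_force: 0.0
```

Run:
```python
from h import *
s=get_state(); print(s["time_s"],s["tcp_pos"],s["ee_rot"],s["contact_force"])
q=s["ee_rot"]; print("tool x yaw",2*np.arctan2(q[2],q[1]))
im,d=snapshot("scene"); cv2.imwrite("pics/s1.png",cv2.resize(im[170:290,140:320,::-1],None,fx=4,fy=4))
```

```text
3.7167 [532.63531447  64.86383051  34.66371002] [-9.97740007e-06  8.04026014e-01  5.94594121e-01  6.67578535e-06] [ 1.39774987 -0.46356594  0.51195556]
tool x yaw 1.2735214933005126
```

View pics/s1.png

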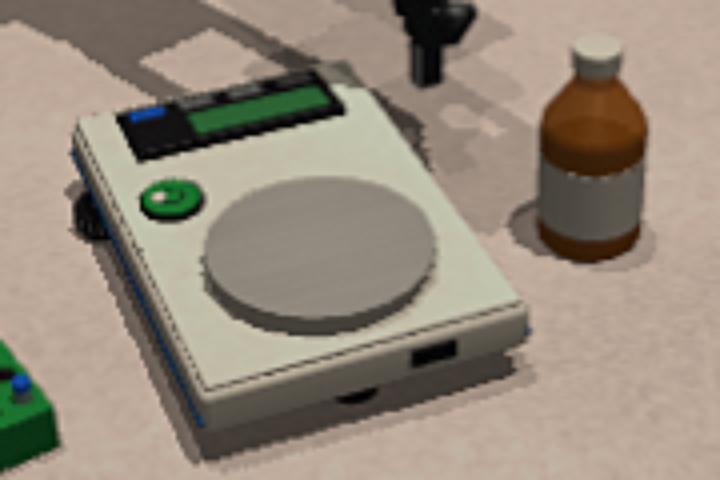

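The shut fingers hang beside the left front corner, at about (427,85) in the crop, well clear of the bottle at (595,150). I'm approaching the left rim.

Request:
play_rows([
  {"delta_pos": [-0.9, -2.9, -2], "roll": 0, "fingers": 0},
  {"delta_pos": [-1.8, -5.7, -4], "roll": 0, "fingers": 0},
  {"delta_pos": [-2.6, -8.6, -5.5], "roll": 0, "fingers": 0},
  {"delta_pos": [-2.8, -9.2, -5.5], "roll": 0, "fingers": 0},
  {"delta_pos": [-2.9, -9.6, -5.5], "roll": 0, "fingers": 0},
  {"delta_pos": [-3.1, -10.0, -5.5], "roll": 0, "fingers": 0},
  {"delta_pos": [-3.2, -10.5, -5.5], "roll": 0, "fingers": 0},
  {"delta_pos": [-3.4, -11, -5.5], "roll": 0, "fingers": 0},
  {"delta_pos": [-3.4, -11, -5.5], "roll": 0, "fingers": 0},
  {"delta_pos": [-3.4, -11, -5.5], "roll": 0, "fingers": 0},
])

```text
time_s: 4.6
tcp_pos: [529.3, 54.1, 29.2]
ee_rot: [0.0, 0.804, 0.595, 0.0]
contact_force: [0.4, -0.1, -0.7]
opening: -0.003
grasp_force: 0.0
```

Request:
play_rows([
  {"delta_pos": [-0.15, -0.5, 0], "roll": 0, "fingers": 0},
  {"delta_pos": [-0.3, -1, 0], "roll": 0, "fingers": 0},
  {"delta_pos": [-0.45, -1.5, 0], "roll": 0, "fingers": 0},
  {"delta_pos": [-0.45, -1.5, 0], "roll": 0, "fingers": 0},
  {"delta_pos": [-0.45, -1.5, 0], "roll": 0, "fingers": 0},
])

```text
time_s: 5.02
tcp_pos: [528.7, 52.5, 29.1]
ee_rot: [-0.0, 0.804, 0.595, -0.0]
contact_force: [0.1, 0.8, -0.7]
opening: -0.001
grasp_force: 0.0
```

Request:
play_rows([
  {"delta_pos": [-0.15, -0.5, 0], "roll": 0, "fingers": 0},
  {"delta_pos": [-0.3, -1, 0], "roll": 0, "fingers": 0},
  {"delta_pos": [-0.3, -1, 0], "roll": 0, "fingers": 0},
  {"delta_pos": [-0.3, -1, 0], "roll": 0, "fingers": 0},
])

```text
time_s: 5.35
tcp_pos: [528.5, 51.5, 29.1]
ee_rot: [-0.0, 0.804, 0.595, -0.0]
contact_force: [0.2, -0.5, -0.3]
opening: 0.001
grasp_force: 0.0
```

Request:
play_rows([
  {"delta_pos": [-0.15, -0.5, 0], "roll": 0, "fingers": 0},
  {"delta_pos": [-0.3, -1, 0], "roll": 0, "fingers": 0},
  {"delta_pos": [-0.3, -1, 0], "roll": 0, "fingers": 0},
  {"delta_pos": [-0.3, -1, 0], "roll": 0, "fingers": 0},
])

```text
time_s: 5.68
tcp_pos: [528.1, 50.5, 29.1]
ee_rot: [-0.0, 0.804, 0.595, -0.0]
contact_force: [-0.4, -0.6, -0.4]
opening: 0.003
grasp_force: 0.0
```

Request:
play_rows([
  {"delta_pos": [-0.12, -0.4, 0], "roll": 0, "fingers": 0},
  {"delta_pos": [-0.24, -0.8, 0], "roll": 0, "fingers": 0},
  {"delta_pos": [-0.24, -0.8, 0], "roll": 0, "fingers": 0},
  {"delta_pos": [-0.24, -0.8, 0], "roll": 0, "fingers": 0},
])

```text
time_s: 6.02
tcp_pos: [527.9, 49.7, 29.1]
ee_rot: [-0.0, 0.804, 0.595, -0.0]
contact_force: [-0.1, 0.1, 0.8]
opening: -0.001
grasp_force: 0.0
```

Request:
play_rows([
  {"delta_pos": [-0.12, -0.4, 0], "roll": 0, "fingers": 0},
  {"delta_pos": [-0.24, -0.8, 0], "roll": 0, "fingers": 0},
  {"delta_pos": [-0.24, -0.8, 0], "roll": 0, "fingers": 0},
  {"delta_pos": [-0.24, -0.8, 0], "roll": 0, "fingers": 0},
])

```text
time_s: 6.35
tcp_pos: [527.7, 48.9, 29.1]
ee_rot: [-0.0, 0.804, 0.595, 0.0]
contact_force: [0.1, 0.4, 0.2]
opening: 0.0
grasp_force: 0.0
```

Request:
play_rows([
  {"delta_pos": [-0.12, -0.4, 0], "roll": 0, "fingers": 0},
  {"delta_pos": [-0.24, -0.8, 0], "roll": 0, "fingers": 0},
  {"delta_pos": [-0.24, -0.8, 0], "roll": 0, "fingers": 0},
  {"delta_pos": [-0.24, -0.8, 0], "roll": 0, "fingers": 0},
])

```text
time_s: 6.68
tcp_pos: [527.5, 48.0, 29.1]
ee_rot: [0.0, 0.804, 0.595, -0.0]
contact_force: [0.1, 0.2, 0.0]
opening: 0.002
grasp_force: 0.0
```

Request:
play_rows([
  {"delta_pos": [-0.12, -0.4, 0], "roll": 0, "fingers": 0},
  {"delta_pos": [-0.24, -0.8, 0], "roll": 0, "fingers": 0},
  {"delta_pos": [-0.24, -0.8, 0], "roll": 0, "fingers": 0},
  {"delta_pos": [-0.24, -0.8, 0], "roll": 0, "fingers": 0},
])

```text
time_s: 7.02
tcp_pos: [527.2, 47.3, 29.1]
ee_rot: [-0.0, 0.804, 0.595, 0.0]
contact_force: [-0.1, 0.2, -0.3]
opening: 0.0
grasp_force: 0.0
```

Request:
play_rows([
  {"delta_pos": [-0.12, -0.4, 0], "roll": 0, "fingers": 0},
  {"delta_pos": [-0.24, -0.8, 0], "roll": 0, "fingers": 0},
  {"delta_pos": [-0.24, -0.8, 0], "roll": 0, "fingers": 0},
  {"delta_pos": [-0.24, -0.8, 0], "roll": 0, "fingers": 0},
])

```text
time_s: 7.35
tcp_pos: [527.0, 46.5, 29.1]
ee_rot: [-0.0, 0.804, 0.595, 0.0]
contact_force: [-0.4, 0.1, 0.1]
opening: 0.001
grasp_force: 0.0
```

Request:
play_rows([
  {"delta_pos": [-0.12, -0.4, 0], "roll": 0, "fingers": 0},
  {"delta_pos": [-0.24, -0.8, 0], "roll": 0, "fingers": 0},
  {"delta_pos": [-0.24, -0.8, 0], "roll": 0, "fingers": 0},
  {"delta_pos": [-0.24, -0.8, 0], "roll": 0, "fingers": 0},
])

```text
time_s: 7.68
tcp_pos: [526.7, 45.7, 29.1]
ee_rot: [-0.0, 0.804, 0.595, -0.0]
contact_force: [-0.2, -0.4, -0.5]
opening: 0.001
grasp_force: 0.0
```

Run:
```python
from h import *
im,d=snapshot("top"); cv2.imwrite("pics/t2.png",cv2.resize(im[185:245,215:295,::-1],None,fx=8,fy=8,interpolation=cv2.INTER_NEAREST))
# depth map points in tool zone below z=60: world positions
im2,d2=snapshot("scene"); c=camera_info("scene"); R=np.array(c["R"]);t=np.array(c["t"])
pts=[]
for v in range(130,260):
  for u in range(200,300):
    z=d2[v,u]
    if z>0:
      q=np.array([(u-c["cx"])/c["fx"],(v-c["cy"])/c["fy"]]); k=q.copy()
      for _ in range(8): k=q/(1+c["k1"]*(k@k))
      X=R.T@(np.array([k[0],k[1],1])*z-t)
      o=X[:2]-[528.34,16.29]; a=-.297; n=np.array([-np.sin(a),np.cos(a)]); tt=np.array([np.cos(a),np.sin(a)])
      if 3<X[2]<75 and abs(o@tt)<45 and 8<o@n<60: pts.append([o@tt,o@n,X[2]])
pts=np.array(pts); print(len(pts)); print(pts[np.argsort(pts[:,2])].round(0).astype(int).tolist())
```

```text
73
[[-2, 36, 44], [-2, 33, 45], [-3, 39, 46], [-4, 21, 47], [-15, 19, 47], [2, 28, 49], [0, 23, 49], [-18, 21, 49], [1, 25, 49], [-4, 24, 49], [0, 35, 49], [-5, 21, 50], [-10, 20, 50], [-3, 18, 51], [3, 31, 52], [-2, 30, 53], [-5, 22, 53], [5, 27, 54], [3, 37, 54], [0, 23, 56], [7, 23, 56], [-12, 18, 56], [-6, 19, 56], [7, 32, 57], [6, 30, 57], [5, 36, 59], [3, 28, 59], [6, 23, 59], [3, 25, 60], [5, 30, 60], [1, 19, 61], [-10, 18, 61], [8, 32, 61], [-1, 23, 62], [5, 36, 62], [4, 21, 62], [-3, 18, 62], [-13, 19, 62], [3, 31, 62], [-6, 19, 63], [6, 33, 63], [-4, 24, 63], [5, 27, 64], [3, 19, 65], [5, 36, 65], [-2, 20, 65], [7, 23, 66], [-11, 18, 67], [-4, 18, 68], [6, 29, 68], [8, 32, 68], [2, 31, 68], [-1, 38, 68], [-14, 19, 68], [7, 26, 69], [6, 36, 69], [7, 23, 70], [3, 28, 70], [0, 20, 70], [2, 25, 70], [-5, 22, 70], [6, 33, 70], [2, 22, 70], [-4, 19, 71], [-9, 20, 71], [-14, 19, 72], [1, 23, 73], [6, 33, 73], [4, 27, 74], [6, 30, 74], [5, 24, 75], [4, 36, 75], [-1, 23, 75]]
```

View pics/t2.png

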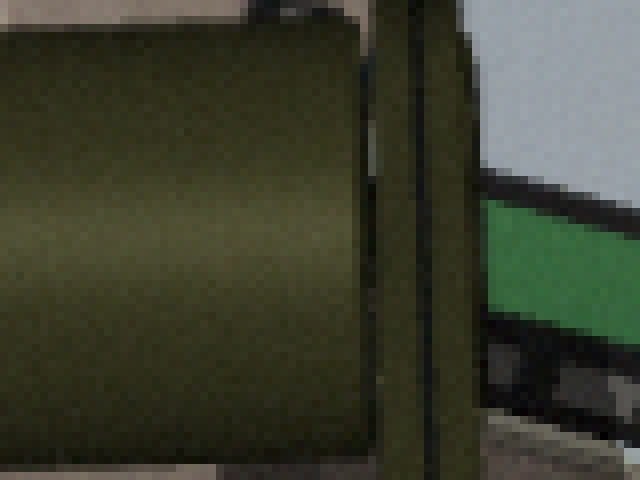

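The arm hides the wheel from above, but the scene depth puts the finger face about 18 mm from the wheel axis, so contact is near.

Request:
play_rows([
  {"delta_pos": [-0.12, -0.4, 0], "roll": 0, "fingers": 0},
  {"delta_pos": [-0.24, -0.8, 0], "roll": 0, "fingers": 0},
  {"delta_pos": [-0.24, -0.8, 0], "roll": 0, "fingers": 0},
  {"delta_pos": [-0.24, -0.8, 0], "roll": 0, "fingers": 0},
])

```text
time_s: 8.12
tcp_pos: [526.5, 44.9, 29.1]
ee_rot: [0.0, 0.804, 0.595, 0.0]
contact_force: [0.6, -0.2, 0.5]
opening: 0.004
grasp_force: 0.0
```

Request:
play_rows([
  {"delta_pos": [-0.12, -0.4, 0], "roll": 0, "fingers": 0},
  {"delta_pos": [-0.24, -0.8, 0], "roll": 0, "fingers": 0},
  {"delta_pos": [-0.24, -0.8, 0], "roll": 0, "fingers": 0},
  {"delta_pos": [-0.24, -0.8, 0], "roll": 0, "fingers": 0},
])

```text
time_s: 8.45
tcp_pos: [526.3, 44.1, 29.1]
ee_rot: [0.0, 0.804, 0.595, -0.0]
contact_force: [-0.1, 0.0, -0.1]
opening: -0.003
grasp_force: 0.0
```

Request:
play_rows([
  {"delta_pos": [-0.12, -0.4, 0], "roll": 0, "fingers": 0},
  {"delta_pos": [-0.24, -0.8, 0], "roll": 0, "fingers": 0},
  {"delta_pos": [-0.24, -0.8, 0], "roll": 0, "fingers": 0},
  {"delta_pos": [-0.24, -0.8, 0], "roll": 0, "fingers": 0},
])

```text
time_s: 8.78
tcp_pos: [526.0, 43.3, 29.1]
ee_rot: [0.0, 0.804, 0.595, 0.0]
contact_force: [0.2, -0.2, 0.2]
opening: 0.001
grasp_force: 0.0
```

Request:
play_rows([
  {"delta_pos": [-0.12, -0.4, 0], "roll": 0, "fingers": 0},
  {"delta_pos": [-0.24, -0.8, 0], "roll": 0, "fingers": 0},
  {"delta_pos": [-0.24, -0.8, 0], "roll": 0, "fingers": 0},
  {"delta_pos": [-0.24, -0.8, 0], "roll": 0, "fingers": 0},
])

```text
time_s: 9.12
tcp_pos: [525.7, 42.5, 29.1]
ee_rot: [-0.0, 0.804, 0.595, -0.0]
contact_force: [0.4, -0.2, -0.2]
opening: 0.002
grasp_force: 0.0
```

Run:
```python
from h import *
level_fit(1)
im,d=snapshot("scene"); cv2.imwrite("pics/s2.png",cv2.resize(im[150:230,190:290,::-1],None,fx=7,fy=7,interpolation=cv2.INTER_CUBIC))
for n,p in dict(wheel=[528.3,16.3,13],rim=bal2w([-100,120,13]),tip=[*get_state()["tcp_pos"][:2],7]).items(): print(n,(world2px("scene",p)-[190,150])*7)
```

```text
ring [0.35 0.75] bub-ring bal [-1.53 -8.15] |e| 8.29 need L,R cw [ 0.84 -2.05] rms 3.6 R [ 34.15 152.65   0.37]
wheel [293.05839766 392.94791192]
rim [338.4372181  382.25000389]
tip [339.25704335 379.27555757]
```

View pics/s2.png

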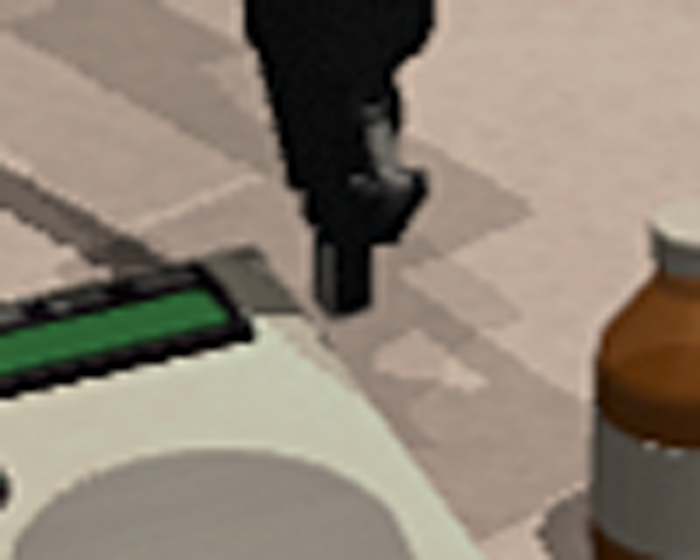

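Run:
```python
from h import *
im,d=snapshot("scene"); c=camera_info("scene"); R=np.array(c["R"]);t=np.array(c["t"])
for u,vs in((236,range(178,208)),(240,range(178,208))):
  for v in vs:
    q=np.array([(u-c["cx"])/c["fx"],(v-c["cy"])/c["fy"]]); k=q.copy()
    for _ in range(8): k=q/(1+c["k1"]*(k@k))
    print(u,v,im[v,u],d[v,u].round(0),(R.T@(np.array([k[0],k[1],1])*d[v,u]-t)).round(0))
for z in(7,20,29,40,50): print(z,world2px("scene",[525.7,42.5,z]))
```

```text
236 178 [10  8 11] 1318.0 [539.  25. 109.]
236 179 [10  8 11] 1323.0 [537.  27. 104.]
236 180 [7 8 9] 1331.0 [533.  30.  97.]
236 181 [ 8 12  9] 1331.0 [534.  29.  95.]
236 182 [6 5 7] 1336.0 [532.  30.  90.]
236 183 [4 5 3] 1337.0 [532.  30.  87.]
236 184 [13 14 16] 1334.0 [535.  28.  86.]
236 185 [52 51 48] 1343.0 [530.  31.  79.]
236 186 [58 56 53] 1347.0 [529.  32.  75.]
236 187 [56 55 52] 1351.0 [528.  33.  71.]
236 188 [57 55 53] 1350.0 [529.  32.  69.]
236 189 [56 55 52] 1347.0 [532.  29.  68.]
236 190 [52 50 47] 1354.0 [529.  32.  62.]
236 191 [48 48 46] 1354.0 [530.  31.  59.]
236 192 [47 46 44] 1357.0 [530.  31.  56.]
236 193 [40 40 38] 1360.0 [528.  32.  51.]
236 194 [69 65 61] 1454.0 [467.  80.  -2.]
236 195 [118 106  97] 1448.0 [473.  75.  -1.]
236 196 [145 129 117] 1442.0 [478.  71.  -1.]
236 197 [133 118 107] 1435.0 [484.  67.   1.]
236 198 [115 103  94] 1321.0 [560.   7.  61.]
236 199 [136 128 113] 1319.0 [563.   5.  60.]
236 200 [174 165 146] 1317.0 [565.   3.  59.]
236 201 [180 169 149] 1312.0 [570.  -1.  59.]
236 202 [176 163 145] 1308.0 [573.  -3.  59.]
236 203 [1
[... 993 characters left out ...]
96 [152 135 123] 1444.0 [485.  81.  -1.]
240 197 [150 133 122] 1440.0 [489.  78.  -2.]
240 198 [153 136 124] 1442.0 [488.  78.  -5.]
240 199 [150 133 121] 1434.0 [495.  73.  -4.]
240 200 [148 132 119] 1427.0 [501.  68.  -2.]
240 201 [148 130 120] 1420.0 [507.  64.  -1.]
240 202 [147 129 118] 1413.0 [512.  59.   0.]
240 203 [151 136 123] 1304.0 [584.   2.  59.]
240 204 [166 153 137] 1301.0 [587.  -0.  58.]
240 205 [176 165 146] 1293.0 [593.  -5.  60.]
240 206 [194 193 171] 1294.0 [594.  -6.  58.]
240 207 [198 198 176] 1288.0 [599. -10.  59.]
7 [238.45343532 204.1737981 ]
20 [238.38280252 200.45430344]
29 [238.33358351 197.85659132]
40 [238.27307159 194.65621614]
50 [238.21772124 191.72237526]
```

The view shows the fingertip ending near z = 45 (crop y about 310, where a tip at z = 7 would be near y 379). The tip is therefore about 38 mm higher than the stated geometry implies, and it passed above the wheel. I'll back off and descend with a force check.

Request:
play_rows([
  {"delta_pos": [3, 10, 0], "roll": 0, "fingers": 0},
  {"delta_pos": [7, 22, 0], "roll": 0, "fingers": 0},
  {"delta_pos": [7, 22, -8], "roll": 0, "fingers": 0},
  {"delta_pos": [7, 22, -14], "roll": 0, "fingers": 0},
  {"delta_pos": [7, 22, -18], "roll": 0, "fingers": 0},
  {"delta_pos": [7, 22, -20], "roll": 0, "fingers": 0},
  {"delta_pos": [7, 22, -20], "roll": 0, "fingers": 0},
  {"delta_pos": [7, 22, -20], "roll": 0, "fingers": 0},
])

```text
time_s: 9.93
tcp_pos: [532.4, 64.3, 8.7]
ee_rot: [-0.0, 0.804, 0.595, -0.0]
contact_force: [0.6, -0.2, 0.0]
opening: 0.0
grasp_force: 0.0
```

```bash
cat > tip.py <<'E'
from h import *
def tip():
    s=get_state(); im,d=snapshot("scene"); c=camera_info("scene"); R=np.array(c["R"]);t=np.array(c["t"])
    v,u=np.mgrid[120:300,150:330]; K=np.array([[c["fx"],0,c["cx"]],[0,c["fy"],c["cy"]],[0,0,1.]])
    q=np.stack([(u-c["cx"])/c["fx"],(v-c["cy"])/c["fy"]],-1); k=q.copy()
    for _ in range(8): k=q/(1+c["k1"]*(k**2).sum(-1,keepdims=True))
    z=d[v,u].astype(float); X=(np.concatenate([k,np.ones_like(k[...,:1])],-1)*z[...,None]-t)@R
    dark=im[v,u].max(-1)<80
    m=dark&(np.hypot(X[...,0]-s["tcp_pos"][0],X[...,1]-s["tcp_pos"][1])<25)&(X[...,2]>4)&(X[...,2]<90)
    P=X[m]; P=P[np.argsort(P[:,2])]; print("t",round(s["time_s"],2),"tcp",s["tcp_pos"].round(1),"lowest",P[:8].round(0).tolist(),len(P),s["contact_force"].round(1))
tip()
E
python3 tip.py
```

```text
t 9.93 tcp [532.4  64.3   8.7] lowest [[539.0, 56.0, 26.0], [544.0, 67.0, 27.0], [536.0, 56.0, 28.0], [543.0, 64.0, 28.0], [538.0, 57.0, 29.0], [531.0, 55.0, 29.0], [545.0, 66.0, 32.0], [536.0, 55.0, 32.0]] 114 [ 0.6 -0.2  0. ]
```

Request:
play_rows([
  {"delta_pos": [0, 0, -4], "roll": 0, "fingers": 0},
  {"delta_pos": [0, 0, -8], "roll": 0, "fingers": 0},
  {"delta_pos": [0, 0, -11], "roll": 0, "fingers": 0},
  {"delta_pos": [0, 0, -13], "roll": 0, "fingers": 0},
  {"delta_pos": [0, 0, -14], "roll": 0, "fingers": 0},
  {"delta_pos": [0, 0, -15], "roll": 0, "fingers": 0},
  {"delta_pos": [0, 0, -15], "roll": 0, "fingers": 0},
  {"delta_pos": [0, 0, -15], "roll": 0, "fingers": 0},
])

```text
time_s: 10.65
tcp_pos: [532.8, 64.5, -5.9]
ee_rot: [-0.0, 0.804, 0.595, -0.0]
contact_force: [-0.4, 0.2, -1.0]
opening: 0.003
grasp_force: 0.0
```

```bash
python3 tip.py
```

```text
t 10.65 tcp [532.8  64.5  -5.9] lowest [[536.0, 62.0, 8.0], [539.0, 64.0, 9.0], [544.0, 63.0, 12.0], [539.0, 57.0, 12.0], [543.0, 68.0, 12.0], [541.0, 62.0, 14.0], [538.0, 57.0, 14.0], [537.0, 54.0, 15.0]] 151 [-0.4  0.2 -1. ]
```

The tip is now about 9 mm above the bench. Approaching again.

Request:
play_rows([
  {"delta_pos": [-0.9, -2.9, 0], "roll": 0, "fingers": 0},
  {"delta_pos": [-1.8, -5.7, 0], "roll": 0, "fingers": 0},
  {"delta_pos": [-2.6, -8.6, 0], "roll": 0, "fingers": 0},
  {"delta_pos": [-3.2, -10.5, 0], "roll": 0, "fingers": 0},
  {"delta_pos": [-3.4, -11, 0], "roll": 0, "fingers": 0},
  {"delta_pos": [-3.5, -11.5, 0], "roll": 0, "fingers": 0},
  {"delta_pos": [-3.7, -12, 0], "roll": 0, "fingers": 0},
  {"delta_pos": [-3.8, -12.5, 0], "roll": 0, "fingers": 0},
  {"delta_pos": [-4, -13, 0], "roll": 0, "fingers": 0},
  {"delta_pos": [-4, -13, 0], "roll": 0, "fingers": 0},
])

```text
time_s: 11.53
tcp_pos: [528.7, 51.5, -5.9]
ee_rot: [-0.0, 0.804, 0.595, -0.0]
contact_force: [-0.2, 0.2, 0.4]
opening: 0.0
grasp_force: 0.0
```

Request:
play_rows([
  {"delta_pos": [-0.12, -0.4, 0], "roll": 0, "fingers": 0},
  {"delta_pos": [-0.24, -0.8, 0], "roll": 0, "fingers": 0},
  {"delta_pos": [-0.24, -0.8, 0], "roll": 0, "fingers": 0},
])

```text
time_s: 11.78
tcp_pos: [528.5, 50.7, -5.9]
ee_rot: [-0.0, 0.804, 0.595, -0.0]
contact_force: [0.3, 1.2, -0.0]
opening: 0.001
grasp_force: 0.0
```

Request:
play_rows([
  {"delta_pos": [-0.12, -0.4, 0], "roll": 0, "fingers": 0},
  {"delta_pos": [-0.24, -0.8, 0], "roll": 0, "fingers": 0},
  {"delta_pos": [-0.24, -0.8, 0], "roll": 0, "fingers": 0},
])

```text
time_s: 12.03
tcp_pos: [528.2, 49.8, -5.9]
ee_rot: [-0.0, 0.804, 0.595, -0.0]
contact_force: [-0.7, -0.0, -0.6]
opening: 0.0
grasp_force: 0.0
```

Request:
play_rows([
  {"delta_pos": [-0.12, -0.4, 0], "roll": 0, "fingers": 0},
  {"delta_pos": [-0.24, -0.8, 0], "roll": 0, "fingers": 0},
  {"delta_pos": [-0.24, -0.8, 0], "roll": 0, "fingers": 0},
])

```text
time_s: 12.28
tcp_pos: [528.1, 49.0, -5.9]
ee_rot: [0.0, 0.804, 0.595, 0.0]
contact_force: [-0.3, -0.1, 0.4]
opening: 0.002
grasp_force: 0.0
```

Request:
play_rows([
  {"delta_pos": [-0.12, -0.4, 0], "roll": 0, "fingers": 0},
  {"delta_pos": [-0.24, -0.8, 0], "roll": 0, "fingers": 0},
  {"delta_pos": [-0.24, -0.8, 0], "roll": 0, "fingers": 0},
])

```text
time_s: 12.53
tcp_pos: [528.0, 48.7, -5.9]
ee_rot: [-0.0, 0.804, 0.595, 0.0]
contact_force: [0.8, 3.8, -1.0]
opening: -0.001
grasp_force: 1.3
```

Contact at 3.8 N, stiffness about 7 N/mm. I'll press a little harder and rub towards the back.

Request:
play_rows([
  {"delta_pos": [-0.05, -0.2, 0], "roll": 0, "fingers": 0},
  {"delta_pos": [-0.1, -0.4, 0], "roll": 0, "fingers": 0},
  {"delta_pos": [0.7, -0.64, 0], "roll": 0, "fingers": 0},
  {"delta_pos": [1.5, -0.87, 0], "roll": 0, "fingers": 0},
  {"delta_pos": [2.3, -1.1, 0], "roll": 0, "fingers": 0},
  {"delta_pos": [3.1, -1.35, 0], "roll": 0, "fingers": 0},
  {"delta_pos": [3.9, -1.6, 0], "roll": 0, "fingers": 0},
])

```text
time_s: 13.12
tcp_pos: [530.9, 47.9, -5.9]
ee_rot: [-0.001, 0.804, 0.594, -0.0]
contact_force: [-0.8, 6.8, 1.5]
opening: -0.003
grasp_force: 3.4
```

```bash
cat > f.py <<'E'
from h import *
import sys
w=int(sys.argv[1]) if len(sys.argv)>1 else 1
level_fit(3); s=get_state(); a=-.297; n=np.array([-np.sin(a),np.cos(a)])*w; t=np.array([np.cos(a),np.sin(a)])
o=s["tcp_pos"][:2]-bal2w([-100,100*w,0])[:2]; F=s["contact_force"][:2]
print("time",round(s["time_s"],2),"t,n",(o@t).round(1),(o@n).round(1),"F t,n",(F@t).round(1),(F@n).round(1))
E
python3 f.py
```

```text
ring [0.37 0.82] bub-ring bal [-1.62 -7.82] |e| 7.98 need L,R cw [ 0.75 -2.02] rms 3.8 R [ 34.19 149.16   0.36]
time 13.27 t,n -6.4 31.0 F t,n -2.5 5.7
```

The wheel is turning the right way with 5.7 N normal and 2.5 N along the rim.

Request:
play_rows([
  {"delta_pos": [0.8, -0.25, 0], "roll": 0, "fingers": 0},
  {"delta_pos": [1.6, -0.5, 0], "roll": 0, "fingers": 0},
  {"delta_pos": [2.4, -0.75, 0], "roll": 0, "fingers": 0},
  {"delta_pos": [3.2, -1.0, 0], "roll": 0, "fingers": 0},
  {"delta_pos": [4.0, -1.25, 0], "roll": 0, "fingers": 0},
  {"delta_pos": [4.8, -1.5, 0], "roll": 0, "fingers": 0},
  {"delta_pos": [5.6, -1.75, 0], "roll": 0, "fingers": 0},
])

```text
time_s: 13.85
tcp_pos: [536.9, 45.8, -5.9]
ee_rot: [-0.001, 0.804, 0.595, 0.0]
contact_force: [0.3, 5.7, 0.5]
opening: -0.0
grasp_force: 2.6
```

```bash
python3 f.py
```

```text
ring [0.36 0.78] bub-ring bal [-1.85 -6.83] |e| 7.08 need L,R cw [ 0.48 -1.94] rms 3.3 R [ 34.2  152.46   0.43]
time 14.0 t,n -0.3 30.7 F t,n -1.6 4.8
```

Request:
play_rows([
  {"delta_pos": [0.75, -0.4, 0], "roll": 0, "fingers": 0},
  {"delta_pos": [1.5, -0.7, 0], "roll": 0, "fingers": 0},
  {"delta_pos": [2.3, -0.95, 0], "roll": 0, "fingers": 0},
  {"delta_pos": [3.1, -1.2, 0], "roll": 0, "fingers": 0},
  {"delta_pos": [3.9, -1.45, 0], "roll": 0, "fingers": 0},
  {"delta_pos": [4.7, -1.75, 0], "roll": 0, "fingers": 0},
  {"delta_pos": [5.5, -2.0, 0], "roll": 0, "fingers": 0},
])

```text
time_s: 14.58
tcp_pos: [542.2, 43.7, -5.9]
ee_rot: [-0.001, 0.804, 0.595, -0.0]
contact_force: [-0.4, 5.2, 1.8]
opening: 0.004
grasp_force: 2.4
```

```bash
python3 f.py
```

```text
ring [0.37 0.79] bub-ring bal [-2.46 -6.07] |e| 6.56 need L,R cw [ 0.11 -2.05] rms 3.2 R [ 34.82 154.04   0.39]
time 14.73 t,n 5.4 30.2 F t,n -1.3 5.5
```

Request:
play_rows([
  {"delta_pos": [0.75, -0.4, 0], "roll": 0, "fingers": 0},
  {"delta_pos": [1.5, -0.7, 0], "roll": 0, "fingers": 0},
  {"delta_pos": [2.0, -0.85, 0], "roll": 0, "fingers": 0},
  {"delta_pos": [2.0, -0.85, 0], "roll": 0, "fingers": 0},
  {"delta_pos": [2.4, 0.4, 0], "roll": 0, "fingers": 0},
  {"delta_pos": [5, 9, 0], "roll": 0, "fingers": 0},
  {"delta_pos": [8, 20, 0], "roll": 0, "fingers": 0},
  {"delta_pos": [8, 20, 40], "roll": 0, "fingers": 0},
  {"delta_pos": [8, 20, 80], "roll": 0, "fingers": 0},
  {"delta_pos": [8, 20, 120], "roll": 0, "fingers": 0},
])

```text
time_s: 15.57
tcp_pos: [550.3, 63.6, 114.3]
ee_rot: [-0.001, 0.804, 0.595, -0.001]
contact_force: [1.0, 0.3, 0.0]
opening: -0.001
grasp_force: 0.0
```

```bash
python3 f.py
```

```text
ring [0.38 0.78] bub-ring bal [-2.51 -5.53] |e| 6.07 need L,R cw [-0.01 -1.97] rms 3.5 R [ 35.34 155.41   0.38]
time 15.72 t,n 11.2 52.9 F t,n 0.1 -0.0
```

The left wheel is done. Moving over to the right wheel.

Request:
play_rows([
  {"delta_pos": [-12, -32, 10], "roll": 0, "fingers": 0},
  {"delta_pos": [-25, -66, 20], "roll": 0, "fingers": 0},
  {"delta_pos": [-38, -101, 20], "roll": 0, "fingers": 0},
  {"delta_pos": [-51, -136, 20], "roll": 0, "fingers": 0},
  {"delta_pos": [-64, -171, 20], "roll": 0, "fingers": 0},
  {"delta_pos": [-77, -206, 20], "roll": 0, "fingers": 0},
  {"delta_pos": [-90, -241, 20], "roll": 0, "fingers": 0},
  {"delta_pos": [-105, -279, 20], "roll": 0, "fingers": 0},
  {"delta_pos": [-105, -279, 20], "roll": 0, "fingers": 0},
  {"delta_pos": [-105, -279, 20], "roll": 0, "fingers": 0},
])

```text
time_s: 16.55
tcp_pos: [444.4, -217.5, 132.8]
ee_rot: [-0.001, 0.805, 0.593, -0.001]
contact_force: [-0.8, 0.1, 0.3]
opening: 0.003
grasp_force: 0.0
```

```bash
python3 f.py -1
```

```text
ring [0.28 0.8 ] bub-ring bal [-2.42 -5.53] |e| 6.04 need L,R cw [ 0.03 -1.93] rms 3.1 R [ 25.24 144.44   0.39]
time 16.7 t,n -11.5 45.1 F t,n 0.2 -0.0
```

Request:
play_rows([
  {"delta_pos": [0, 0, -35], "roll": 0, "fingers": 0},
  {"delta_pos": [0, 0, -70], "roll": 0, "fingers": 0},
  {"delta_pos": [0, 0, -100], "roll": 0, "fingers": 0},
  {"delta_pos": [0, 0, -120], "roll": 0, "fingers": 0},
  {"delta_pos": [0, 0, -130], "roll": 0, "fingers": 0},
  {"delta_pos": [0, 0, -136], "roll": 0, "fingers": 0},
  {"delta_pos": [0, 0, -140], "roll": 0, "fingers": 0},
  {"delta_pos": [0, 0, -140], "roll": 0, "fingers": 0},
  {"delta_pos": [0, 0, -140], "roll": 0, "fingers": 0},
])

```text
time_s: 17.45
tcp_pos: [446.6, -215.7, -5.4]
ee_rot: [0.0, 0.804, 0.595, 0.0]
contact_force: [0.1, 0.4, -0.1]
opening: -0.001
grasp_force: 0.0
```

```bash
python3 f.py -1; python3 tip.py
```

```text
ring [0.3  0.65] bub-ring bal [-2.47 -5.38] |e| 5.92 need L,R cw [-0.02 -1.93] rms 6.2 R [3.0180e+01 1.4257e+02 1.3000e-01]
time 17.6 t,n -10.1 46.4 F t,n -0.5 0.5
t 17.6 tcp [ 446.6 -216.3   -5. ] lowest [[457.0, -209.0, 16.0], [460.0, -214.0, 16.0], [455.0, -210.0, 18.0], [462.0, -214.0, 21.0], [455.0, -210.0, 22.0], [459.0, -212.0, 28.0], [452.0, -208.0, 29.0], [458.0, -211.0, 31.0]] 14 [-0.7 -0.3 -0.2]
```

Request:
play_rows([
  {"delta_pos": [0.9, 2.9, 0], "roll": 0, "fingers": 0},
  {"delta_pos": [1.8, 5.7, 0], "roll": 0, "fingers": 0},
  {"delta_pos": [2.6, 8.6, 0], "roll": 0, "fingers": 0},
  {"delta_pos": [3, 9.6, 0], "roll": 0, "fingers": 0},
  {"delta_pos": [3.1, 10.1, 0], "roll": 0, "fingers": 0},
  {"delta_pos": [3.3, 10.6, 0], "roll": 0, "fingers": 0},
  {"delta_pos": [3.5, 11.2, 0], "roll": 0, "fingers": 0},
  {"delta_pos": [3.5, 11.2, 0], "roll": 0, "fingers": 0},
  {"delta_pos": [3.5, 11.2, 0], "roll": 0, "fingers": 0},
])

```text
time_s: 18.4
tcp_pos: [449.3, -204.9, -5.9]
ee_rot: [-0.0, 0.804, 0.595, -0.0]
contact_force: [-0.2, -0.6, -1.1]
opening: 0.004
grasp_force: 0.0
```

Request:
play_rows([
  {"delta_pos": [0.12, 0.4, 0], "roll": 0, "fingers": 0},
  {"delta_pos": [0.24, 0.8, 0], "roll": 0, "fingers": 0},
  {"delta_pos": [0.24, 0.8, 0], "roll": 0, "fingers": 0},
])

```text
time_s: 18.65
tcp_pos: [449.5, -204.0, -5.9]
ee_rot: [-0.0, 0.804, 0.595, 0.0]
contact_force: [-0.5, 0.6, -0.5]
opening: 0.003
grasp_force: 0.0
```

Request:
play_rows([
  {"delta_pos": [0.12, 0.4, 0], "roll": 0, "fingers": 0},
  {"delta_pos": [0.24, 0.8, 0], "roll": 0, "fingers": 0},
  {"delta_pos": [0.24, 0.8, 0], "roll": 0, "fingers": 0},
])

```text
time_s: 18.9
tcp_pos: [449.8, -203.2, -5.9]
ee_rot: [-0.0, 0.804, 0.595, 0.0]
contact_force: [-0.1, 0.4, 0.1]
opening: 0.001
grasp_force: 0.0
```

Request:
play_rows([
  {"delta_pos": [0.12, 0.4, 0], "roll": 0, "fingers": 0},
  {"delta_pos": [0.24, 0.8, 0], "roll": 0, "fingers": 0},
  {"delta_pos": [0.24, 0.8, 0], "roll": 0, "fingers": 0},
])

```text
time_s: 19.15
tcp_pos: [450.0, -202.4, -5.9]
ee_rot: [-0.0, 0.804, 0.595, -0.0]
contact_force: [-0.1, -0.9, -0.3]
opening: -0.001
grasp_force: 0.0
```

Request:
play_rows([
  {"delta_pos": [0.12, 0.4, 0], "roll": 0, "fingers": 0},
  {"delta_pos": [0.24, 0.8, 0], "roll": 0, "fingers": 0},
  {"delta_pos": [0.24, 0.8, 0], "roll": 0, "fingers": 0},
])

```text
time_s: 19.4
tcp_pos: [450.3, -201.6, -5.9]
ee_rot: [-0.0, 0.804, 0.595, -0.0]
contact_force: [1.0, 0.2, -0.0]
opening: 0.006
grasp_force: 0.0
```

Request:
play_rows([
  {"delta_pos": [0.12, 0.4, 0], "roll": 0, "fingers": 0},
  {"delta_pos": [0.24, 0.8, 0], "roll": 0, "fingers": 0},
  {"delta_pos": [0.24, 0.8, 0], "roll": 0, "fingers": 0},
])

```text
time_s: 19.65
tcp_pos: [450.6, -200.8, -5.9]
ee_rot: [-0.0, 0.804, 0.595, 0.0]
contact_force: [0.3, -0.4, -0.5]
opening: 0.003
grasp_force: 0.0
```

Request:
play_rows([
  {"delta_pos": [0.12, 0.4, 0], "roll": 0, "fingers": 0},
  {"delta_pos": [0.24, 0.8, 0], "roll": 0, "fingers": 0},
  {"delta_pos": [0.24, 0.8, 0], "roll": 0, "fingers": 0},
])

```text
time_s: 19.9
tcp_pos: [450.8, -200.0, -5.9]
ee_rot: [-0.0, 0.804, 0.595, 0.0]
contact_force: [-0.1, 0.3, 0.2]
opening: 0.003
grasp_force: 0.0
```

Request:
play_rows([
  {"delta_pos": [0.12, 0.4, 0], "roll": 0, "fingers": 0},
  {"delta_pos": [0.24, 0.8, 0], "roll": 0, "fingers": 0},
  {"delta_pos": [0.33, 1.1, 0], "roll": 0, "fingers": 0},
  {"delta_pos": [0.33, 1.1, 0], "roll": 0, "fingers": 0},
])

```text
time_s: 20.23
tcp_pos: [451.1, -198.9, -5.9]
ee_rot: [0.0, 0.804, 0.595, -0.0]
contact_force: [-0.5, 0.0, 0.8]
opening: -0.002
grasp_force: 0.0
```

Request:
play_rows([
  {"delta_pos": [0.12, 0.4, 0], "roll": 0, "fingers": 0},
  {"delta_pos": [0.24, 0.8, 0], "roll": 0, "fingers": 0},
  {"delta_pos": [0.33, 1.1, 0], "roll": 0, "fingers": 0},
  {"delta_pos": [0.33, 1.1, 0], "roll": 0, "fingers": 0},
])

```text
time_s: 20.57
tcp_pos: [451.3, -198.4, -5.9]
ee_rot: [0.0, 0.804, 0.595, -0.0]
contact_force: [-1.6, -4.2, -0.3]
opening: 0.001
grasp_force: 2.3
```

Contact at 4.5 N. Rubbing the right wheel towards the back.

Request:
play_rows([
  {"delta_pos": [0.05, 0.15, 0], "roll": 0, "fingers": 0},
  {"delta_pos": [0.85, -0.1, 0], "roll": 0, "fingers": 0},
  {"delta_pos": [1.65, -0.35, 0], "roll": 0, "fingers": 0},
  {"delta_pos": [2.45, -0.6, 0], "roll": 0, "fingers": 0},
  {"delta_pos": [3.25, -0.85, 0], "roll": 0, "fingers": 0},
  {"delta_pos": [4.05, -1.1, 0], "roll": 0, "fingers": 0},
  {"delta_pos": [4.85, -1.35, 0], "roll": 0, "fingers": 0},
  {"delta_pos": [5.65, -1.6, 0], "roll": 0, "fingers": 0},
])

```text
time_s: 21.23
tcp_pos: [454.8, -200.1, -6.0]
ee_rot: [-0.001, 0.804, 0.595, -0.002]
contact_force: [-7.1, -8.0, 2.6]
opening: -0.0
grasp_force: 5.0
```

```bash
python3 f.py -1
```

```text
ring [0.2  0.74] bub-ring bal [-1.99 -4.96] |e| 5.35 need L,R cw [ 0.1  -1.66] rms 2.9 R [ 25.87 147.72   0.41]
time 21.38 t,n -6.5 28.6 F t,n -4.1 9.6
```

Request:
play_rows([
  {"delta_pos": [-0.15, -0.5, 0], "roll": 0, "fingers": 0},
  {"delta_pos": [0.55, -0.9, 0], "roll": 0, "fingers": 0},
  {"delta_pos": [1.25, -1.2, 0], "roll": 0, "fingers": 0},
  {"delta_pos": [1.95, -1.5, 0], "roll": 0, "fingers": 0},
  {"delta_pos": [2.65, -1.8, 0], "roll": 0, "fingers": 0},
])

```text
time_s: 21.8
tcp_pos: [458.1, -201.8, -5.9]
ee_rot: [-0.001, 0.804, 0.595, -0.001]
contact_force: [-4.7, -5.9, 1.8]
opening: -0.003
grasp_force: 3.7
```

```bash
python3 f.py -1
```

```text
ring [0.25 0.8 ] bub-ring bal [-1.88 -4.45] |e| 4.84 need L,R cw [ 0.05 -1.53] rms 3.1 R [ 25.91 148.73   0.41]
time 21.95 t,n -3.0 29.1 F t,n -2.8 7.2
```

Request:
play_rows([
  {"delta_pos": [0.8, -0.32, 0], "roll": 0, "fingers": 0},
  {"delta_pos": [1.6, -0.64, 0], "roll": 0, "fingers": 0},
  {"delta_pos": [2.4, -0.96, 0], "roll": 0, "fingers": 0},
  {"delta_pos": [3.2, -1.28, 0], "roll": 0, "fingers": 0},
  {"delta_pos": [4.0, -1.6, 0], "roll": 0, "fingers": 0},
  {"delta_pos": [4.8, -1.92, 0], "roll": 0, "fingers": 0},
  {"delta_pos": [5.6, -2.2, 0], "roll": 0, "fingers": 0},
])

```text
time_s: 22.53
tcp_pos: [463.7, -204.1, -6.0]
ee_rot: [-0.001, 0.804, 0.595, -0.001]
contact_force: [-5.7, -7.1, 1.3]
opening: -0.0
grasp_force: 3.9
```

```bash
python3 f.py -1
```

```text
ring [0.25 0.82] bub-ring bal [-1.37 -3.52] |e| 3.78 need L,R cw [ 0.08 -1.16] rms 2.6 R [ 26.19 150.91   0.36]
time 22.68 t,n 3.0 29.7 F t,n -2.4 8.4
```

Request:
play_rows([
  {"delta_pos": [0.7, -0.5, 0], "roll": 0, "fingers": 0},
  {"delta_pos": [1.4, -0.85, 0], "roll": 0, "fingers": 0},
  {"delta_pos": [2.2, -1.15, 0], "roll": 0, "fingers": 0},
  {"delta_pos": [3.0, -1.45, 0], "roll": 0, "fingers": 0},
  {"delta_pos": [3.8, -1.75, 0], "roll": 0, "fingers": 0},
  {"delta_pos": [4.6, -2.05, 0], "roll": 0, "fingers": 0},
  {"delta_pos": [5.4, -2.35, 0], "roll": 0, "fingers": 0},
])

```text
time_s: 23.27
tcp_pos: [469.8, -206.1, -6.0]
ee_rot: [-0.0, 0.804, 0.595, -0.001]
contact_force: [-3.0, -2.9, 0.5]
opening: -0.0
grasp_force: 2.1
```

```bash
python3 f.py -1
```

```text
ring [0.24 0.75] bub-ring bal [-1.   -2.82] |e| 2.99 need L,R cw [ 0.1  -0.89] rms 3.0 R [ 26.28 151.89   0.33]
time 23.42 t,n 9.5 29.6 F t,n -1.6 4.3
```

Repositioning for a second stroke.

Request:
play_rows([
  {"delta_pos": [-1.5, -4.8, 0], "roll": 0, "fingers": 0},
  {"delta_pos": [-7, -3, 0], "roll": 0, "fingers": 0},
  {"delta_pos": [-13, -1, 0], "roll": 0, "fingers": 0},
  {"delta_pos": [-18.7, 0.5, 0], "roll": 0, "fingers": 0},
  {"delta_pos": [-18.7, 0.5, 0], "roll": 0, "fingers": 0},
  {"delta_pos": [-18.5, 1.2, 0], "roll": 0, "fingers": 0},
  {"delta_pos": [-18.3, 1.9, 0], "roll": 0, "fingers": 0},
  {"delta_pos": [-18.1, 2.6, 0], "roll": 0, "fingers": 0},
  {"delta_pos": [-17.9, 3.3, 0], "roll": 0, "fingers": 0},
  {"delta_pos": [-17.9, 3.3, 0], "roll": 0, "fingers": 0},
])

```text
time_s: 24.25
tcp_pos: [453.2, -202.4, -5.9]
ee_rot: [0.0, 0.804, 0.595, 0.0]
contact_force: [0.5, 0.4, 0.4]
opening: 0.001
grasp_force: 0.0
```

```bash
python3 f.py -1
```

```text
ring [0.23 0.7 ] bub-ring bal [-1.03 -2.76] |e| 2.95 need L,R cw [ 0.08 -0.89] rms 3.0 R [ 26.04 150.16   0.34]
time 24.4 t,n -8.0 31.3 F t,n -0.1 0.0
```

Request:
play_rows([
  {"delta_pos": [0.15, 0.5, 0], "roll": 0, "fingers": 0},
  {"delta_pos": [0.3, 1.0, 0], "roll": 0, "fingers": 0},
  {"delta_pos": [0.42, 1.4, 0], "roll": 0, "fingers": 0},
  {"delta_pos": [0.42, 1.4, 0], "roll": 0, "fingers": 0},
])

```text
time_s: 24.73
tcp_pos: [453.2, -201.6, -5.9]
ee_rot: [0.0, 0.804, 0.595, -0.0]
contact_force: [-1.7, -2.7, 0.5]
opening: -0.001
grasp_force: 1.7
```

Request:
play_rows([
  {"delta_pos": [0.1, 0.35, 0], "roll": 0, "fingers": 0},
  {"delta_pos": [0.9, 0.1, 0], "roll": 0, "fingers": 0},
  {"delta_pos": [1.7, -0.15, 0], "roll": 0, "fingers": 0},
  {"delta_pos": [2.5, -0.4, 0], "roll": 0, "fingers": 0},
  {"delta_pos": [3.3, -0.65, 0], "roll": 0, "fingers": 0},
  {"delta_pos": [4.1, -0.9, 0], "roll": 0, "fingers": 0},
  {"delta_pos": [4.9, -1.15, 0], "roll": 0, "fingers": 0},
  {"delta_pos": [5.7, -1.4, 0], "roll": 0, "fingers": 0},
])

```text
time_s: 25.4
tcp_pos: [457.4, -203.3, -5.9]
ee_rot: [-0.0, 0.804, 0.595, -0.001]
contact_force: [-5.7, -6.5, 1.7]
opening: -0.001
grasp_force: 3.9
```

```bash
python3 f.py -1
```

```text
ring [0.22 0.79] bub-ring bal [-0.55 -2.05] |e| 2.13 need L,R cw [ 0.15 -0.58] rms 3.0 R [ 25.96 149.14   0.42]
time 25.55 t,n -3.2 30.7 F t,n -1.6 7.2
```

Request:
play_rows([
  {"delta_pos": [0.75, -0.3, 0], "roll": 0, "fingers": 0},
  {"delta_pos": [1.55, -0.57, 0], "roll": 0, "fingers": 0},
  {"delta_pos": [2.35, -0.84, 0], "roll": 0, "fingers": 0},
  {"delta_pos": [3.15, -1.1, 0], "roll": 0, "fingers": 0},
  {"delta_pos": [3.95, -1.37, 0], "roll": 0, "fingers": 0},
  {"delta_pos": [4.75, -1.65, 0], "roll": 0, "fingers": 0},
  {"delta_pos": [5.55, -1.9, 0], "roll": 0, "fingers": 0},
  {"delta_pos": [6.35, -2.15, 0], "roll": 0, "fingers": 0},
])

```text
time_s: 26.22
tcp_pos: [463.9, -205.7, -6.0]
ee_rot: [-0.0, 0.804, 0.595, -0.001]
contact_force: [-4.1, -7.8, 0.8]
opening: -0.001
grasp_force: 4.1
```

```bash
python3 f.py -1
```

```text
ring [0.24 0.73] bub-ring bal [-0.17 -1.19] |e| 1.2 need L,R cw [ 0.15 -0.28] rms 3.2 R [ 25.8  147.52   0.41]
time 26.37 t,n 3.7 31.1 F t,n -2.6 8.5
```

Request:
play_rows([
  {"delta_pos": [0.75, -0.35, 0], "roll": 0, "fingers": 0},
  {"delta_pos": [1.55, -0.62, 0], "roll": 0, "fingers": 0},
  {"delta_pos": [2.35, -0.9, 0], "roll": 0, "fingers": 0},
  {"delta_pos": [3.15, -1.16, 0], "roll": 0, "fingers": 0},
  {"delta_pos": [3.95, -1.42, 0], "roll": 0, "fingers": 0},
  {"delta_pos": [4.75, -1.7, 0], "roll": 0, "fingers": 0},
  {"delta_pos": [5.55, -1.95, 0], "roll": 0, "fingers": 0},
  {"delta_pos": [6.35, -2.2, 0], "roll": 0, "fingers": 0},
])

```text
time_s: 27.03
tcp_pos: [471.0, -207.5, -5.9]
ee_rot: [0.0, 0.804, 0.595, -0.001]
contact_force: [-2.9, -5.3, 0.7]
opening: 0.002
grasp_force: 2.3
```

```bash
python3 f.py -1
```

```text
ring [0.22 0.82] bub-ring bal [ 0.21 -0.36] |e| 0.42 need L,R cw [0.15 0.02] rms 2.9 R [ 26.56 152.     0.31]
time 27.18 t,n 11.0 30.7 F t,n -1.6 5.2
```

Now 0.42 mm off. Taking the hand away and checking.

Request:
play_rows([
  {"delta_pos": [-0.6, -2, 0], "roll": 0, "fingers": 0},
  {"delta_pos": [-3, -10, 0], "roll": 0, "fingers": 0},
  {"delta_pos": [-8, -25, 0], "roll": 0, "fingers": 0},
  {"delta_pos": [-8, -25, 40], "roll": 0, "fingers": 0},
  {"delta_pos": [-8, -25, 80], "roll": 0, "fingers": 0},
  {"delta_pos": [-8, -25, 120], "roll": 0, "fingers": 0},
  {"delta_pos": [-8, -25, 150], "roll": 0, "fingers": 0},
  {"delta_pos": [-8, -25, 150], "roll": 0, "fingers": 0},
])

```text
time_s: 27.85
tcp_pos: [467.9, -234.4, 150.7]
ee_rot: [0.006, 0.804, 0.595, 0.003]
contact_force: [0.9, -0.7, 0.4]
opening: -0.003
grasp_force: 0.0
```

```bash
python3 f.py -1
python3 - <<'E'
from h import *
im,d=snapshot("top"); cv2.imwrite("pics/end.png",cv2.resize(im[180:220,315:365,::-1],None,fx=10,fy=10,interpolation=cv2.INTER_NEAREST))
E
```

```text
ring [0.23 0.86] bub-ring bal [ 0.22 -0.43] |e| 0.48 need L,R cw [0.16 0.01] rms 3.0 R [ 25.63 148.28   0.31]
time 28.0 t,n 10.5 56.1 F t,n -1.2 -0.6
```

View pics/end.png

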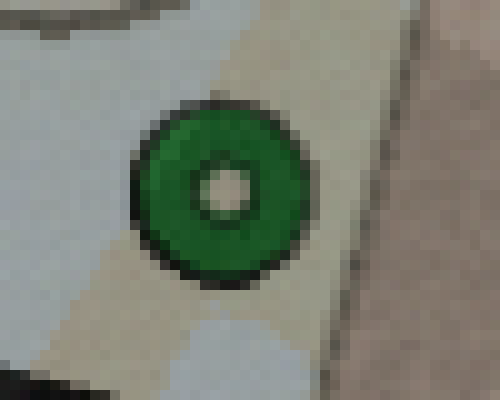

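The bubble sits inside the ring at about (225,193) in the crop, with the hand clear.

```bash
python3 -c "
from bench import *
print(close_job())"
```

```text
the job is handed in; nothing more can be done
None
```

The balance is levelled: at hand-in, with the hand clear, the bubble measured about 0.5 mm from the centre of the level (limit 1.6 mm), and every push force I read stayed below about 11 N; the result of the judging was not shown.

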